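# Find the release notch of a coil winder's traverse bed and press its key

## Task

On the coil winder's traverse bed, set a fingertip on the aluminium strip right beside the yellow-banded housing and sweep it along the strip until it finds the notch hidden in it, then press the key inside the notch gently all the way down, where it stays. Finish with the hand clear, and leave the bobbins, tape, core block and screwdriver where they stand.

Things in the scene. Friction and masses are not known exactly. Their poses are not given: they have to be found in the camera images.
- bed: Traverse bed of a coil winder, fixed to the bench: white base 100 mm (x) x 485 mm (y) x 70 mm high; origin at the centre of its underside, y along its length, z up. Along its top runs a bare aluminium strip between two white end housings (70 mm wide, tops 115 mm above the bench). All rigid: touch gently, never above 60 N.
- strip_mid (a point): Middle of the open strip, on its top, 95 mm above the bench. The strip is 40 mm wide (bed x), 245 mm of it open, with thin dark pitch lines. It has one notch 46 mm long, across its full width, its floor a bare aluminium key 4 mm lower. The notch's place changes and is not reported: its middle lies 100 to 210 mm from edge_start. Closed fingertips fit in.
- edge_start (a point): Starting end of the open strip: middle of its width, on its top, at the inner face of the +y housing (robot's left), which has a yellow band there. Axes as the bed's; the strip runs from here to -y. A fingertip centred 15 to 32 mm from here, on the strip, is at the starting end; sweep on in contact from there.
- edge_end (a point): Other end of the open strip: middle of its width, on its top, at the inner face of the far (-y) housing, 245 mm from edge_start.
- release_key (a joint): How far the key in the notch is pressed down (m): 0 up (4 mm below the strip's top), 0.009 fully home at its hard stop (13 mm below it). It resists with about 5 N all the way, has no spring and stays where it is left.
- copper_bobbin: Bystander, not to be disturbed: bobbin of copper wire between black flanges, 52 mm across, 55 mm high, standing. Origin at the centre of its underside, z up.
- red_bobbin: Bystander, not to be disturbed: bobbin of red wire between white flanges, 52 mm across, 55 mm high, standing. Origin at the centre of its underside, z up.
- fine_bobbin: Bystander, not to be disturbed: small bobbin of yellow wire between grey flanges, 40 mm across, 45 mm high, standing. Origin at the centre of its underside, z up.
- tape_roll: Bystander, not to be disturbed: roll of off-white tape lying flat, 70 mm across, 24 mm high. Origin at the centre of its underside, z up.
- screwdriver: Bystander, not to be disturbed: a screwdriver lying on the bench along its x axis, handle to -x.
- core_block: Bystander, not to be disturbed: dark U-shaped core block, 30 x 50 mm, 40 mm high, open side up. Origin at the centre of its underside, z up.

How it is judged (in metres and radians):
On the way, in this order (a step that is already met when the one before it is completed fails the run):
1. a fingertip touches the strip at its starting end, within 38 mm of the yellow-banded housing (contact force between the fingers and bed above 0.3 N and y of the grasp point in the frame of edge_start between -0.038 and 0.003 m and x of the grasp point in the frame of edge_start between -0.035 and 0.035 m and z of the grasp point in the frame of edge_start between 0 and 0.06 m), for 0.05 s.
2. the fingertip touches the strip further along, 42 to 76 mm from the starting end (contact force between the fingers and bed above 0.3 N and y of the grasp point in the frame of edge_start between -0.076 and -0.042 m and x of the grasp point in the frame of edge_start between -0.035 and 0.035 m and z of the grasp point in the frame of edge_start between 0 and 0.06 m), for 0.05 s.
3. the key in the notch is pressed home (value of joint release_key above 0.0075 m), for 0.1 s.
At the end, for the whole second after the job is handed in: The key is at least 7.5 mm of its 9 mm down and stays there, and every bystander is within 12 mm of where it stood (value of joint release_key above 0.0075 m and distance of each of copper_bobbin, red_bobbin, fine_bobbin, tape_roll, screwdriver, core_block from where it was at the start of the episode below 0.012 m); the robot touches nothing.
It fails at once if a bystander is pushed, carried or lifted more than 15 mm (distance of any of copper_bobbin, red_bobbin, fine_bobbin, tape_roll, screwdriver, core_block from where it was at the start of the episode above 0.015 m).
It fails at once if the fingers press on the bed with more than 60 N (contact force between the fingers and bed above 60 N).
It also fails if it takes over 54 s, if anything falls off the work surface, if the arm or the gripper's body presses on something with over 40 N, if the wrist force passes 120 N, or if a joint passes its speed limit or range.

## Robot

A 6-joint arm with a two-finger parallel gripper is mounted at the origin on the work surface. World frame = base frame: x ahead of the robot, y to its left, z up, the work surface at z = 0. Lengths are in mm, angles in degrees, forces in N, time in s.
With the tool pointing down it reaches from about 425 to 950 mm from the base axis. Payload 3.5 kg.
Tool frame: the origin (TCP) lies where the fingers leave the gripper's body, on its centre line; the fingertips stand 73 mm ahead of it and the grasp point (between the pads) lies 54 mm ahead of it; z points along the fingers, x is the direction in which the jaws open and shut, and the axes are right-handed (so a half turn about z gives the same grasp; the last joint's range is limited). The gripper opens to 85 mm and grips with 20 to 120 N. Pads are 22 mm wide; open, the fingers measure 114 mm over their backs; the gripper's body (76 mm by 85 mm) begins 54 mm behind the grasp point. The pads swing forward as they close: fully open they stand 13 mm farther back than shut.
Start: joints at [58.327, 16.404, 90.338, -0, 73.258, -8.594], TCP at [264.561, 620.979, 303.925] pointing down, gripper open.
Joint ranges: [-158.93, 158.93], [-51.34, 127.21], [12.03, 142.37], [-87.48, 267.48], [13.55, 161.25], [-162.69, 162.69]. Speed limits (degrees/s): [159.86, 159.86, 180, 180, 180, 180].

## Interface

Orientations are given as a 3x3 rotation matrix whose columns are the frame's x, y, z axes.
In Python, from cell import * gives the robot as it stands.
- The arm moves only by the shell command python3 -m creep 'ROWS' [OPENING]. ROWS is JSON, a list of rows, each an object of numbers: "dx", "dy", "dz": the shift along the tool's x, y, z in mm; "ax", "ay", "az": the turn, a rotation vector about the tool's x, y, z in degrees. A call has 1 to 10 rows; each row is the pose to reach, as a shift and turn from the pose commanded when the call began, along the tool's axes at that moment; what a row does not reach only later rows make up. A row lasts 1/12 s, in which the tool goes at most 41.7 mm and 7.16 degrees, less where a joint would pass 70% of its speed; a pose out of reach is approached as far as the arm can. A call with a gripper value outside its range is refused whole. OPENING is the closure, from 0 (fully open) to 1 (shut), set as the call begins (- or left out, the last holds). The fingers move at their own pace and stop on an object; the grip force is fixed at half the most. Time passes only in rows, so rows that repeat a pose let the fingers close. It gives the time, the measured TCP pose, the force and the opening at its end, in the units of the state.
- state(): the state, without advancing time (a new reading comes with each control period).
- grab_frame(name): name is "scene" or "top" or "wrist"; returns (picture, depth): 480x640x3 uint8, red, green, blue; 480x640 float32, mm along the optical axis (not along the pixel's ray), 0 where there is no reading.
- calibration(name): a dict with "K" (3x3 intrinsics, pixels), "k1" (the pictures are not rectified: a ray, as slopes to the right and down, at radius r is drawn at 1 + k1 r^2 times it, then the intrinsics apply), "T" (4x4, takes a point from camera to world coordinates). Camera axes: x right, y up, looking along -z (the intrinsics and any distortion apply to the point x, -y, -z); pixel columns grow to the right and rows downward; lengths in mm; the calibration is good to about 2 mm. A picture is of the moment at which its call begins: read the wrist's pose just before it. calibration takes no time and is no camera call; for the wrist camera it gives the pose at the moment of the call.
- hand_in(): hands the job in, once; it reports no verdict.
The state is a dict: "t": time; "joints": joint angles; "qvel": joint speeds; "tau": joint torques, N m; "tcp_pos": TCP position; "orientation": TCP orientation; "force": force on the tool from outside, world axes, zero at the start; "ft_torque": the same for the moment, N m; "finger_gap": finger opening in mm.
Only numpy, scipy, OpenCV 4.12 (cv2) and the standard library are available. Lean on these libraries where they do the work, as an engineer would, in place of code of your own. Each camera call takes 0.05 s, during which the arm holds its last target.

## Working session

There is one attempt and no reset: what is moved stays moved. The work goes in short steps, Python scripts to look and compute and a shell command to move; the robot and the scene stay as the last step left them, time stands still between calls to the robot, and variables do not carry over. Pictures are saved under pics/ and viewed, and the job is handed in when it is done.

```bash
mkdir -p pics; ls
python3 - <<'E'
from cell import *
import cv2,numpy as np
s=state();print(s)
for n in("scene","top"):
    p,d=grab_frame(n);cv2.imwrite(f"pics/{n}0.png",p[:,:,::-1]);np.save(f"pics/{n}0.npy",d)
    c=calibration(n);print(n,c)
E
```

```text
pics
{'t': 0.0, 'joints': array([ 5.83298023e+01,  1.64538451e+01,  9.04223561e+01, -9.09602632e-04,
        7.32574457e+01, -8.59272398e+00]), 'qvel': array([ 0.08994906,  0.04898615, -0.00052314, -0.02889571, -0.00388321,
       -0.02730981]), 'tau': array([ 3.39486751e-04, -4.05983698e+01, -2.92625266e+01, -1.42186695e-04,
        5.82353459e-03, -1.42884147e-06]), 'tcp_pos': array([264.28496917, 620.58683664, 302.54653004]), 'orientation': array([[ 3.91969829e-01,  9.19977274e-01, -1.21173168e-03],
       [ 9.19975175e-01, -3.91971560e-01, -1.99320103e-03],
       [-2.30866401e-03, -3.33488400e-04, -9.99997279e-01]]), 'force': array([ 0.80817412, -0.35292355, -0.33556552]), 'ft_torque': array([-0.03905716,  0.01019962,  0.02620426]), 'finger_gap': 85.19765821270288}
scene {'K': array([[576.22610648,   0.        , 322.99046745],
       [  0.        , 576.22610648, 236.75354501],
       [  0.        ,   0.        ,   1.        ]]), 'k1': 0.05253063719483904, 'T': array([[-1.40781609e-01, -8.62007285e-01,  4.86953776e-01,
         1.06712943e+03],
       [ 9.90004800e-01, -1.26758201e-01,  6.18292289e-02,
        -2.13233111e+01],
       [ 8.42813882e-03,  4.90790994e-01,  8.71236573e-01,
         9.58388438e+02],
       [ 0.00000000e+00,  0.00000000e+00,  0.00000000e+00,
         1.00000000e+00]])}
top {'K': array([[470.36840813,   0.        , 315.38773039],
       [  0.        , 470.36840813, 248.32704771],
       [  0.        ,   0.        ,   1.        ]]), 'k1': -0.05310075691877281, 'T': array([[-8.90374615e-03,  9.96754166e-01, -8.00116041e-02,
         5.01517195e+02],
       [-9.99947922e-01, -8.47597866e-03,  5.68436823e-03,
        -8.16645223e+01],
       [ 4.98774106e-03,  8.00580494e-02,  9.96777724e-01,
         8.79522664e+02],
       [ 0.00000000e+00,  0.00000000e+00,  0.00000000e+00,
         1.00000000e+00]])}
```

View pics/scene0.png

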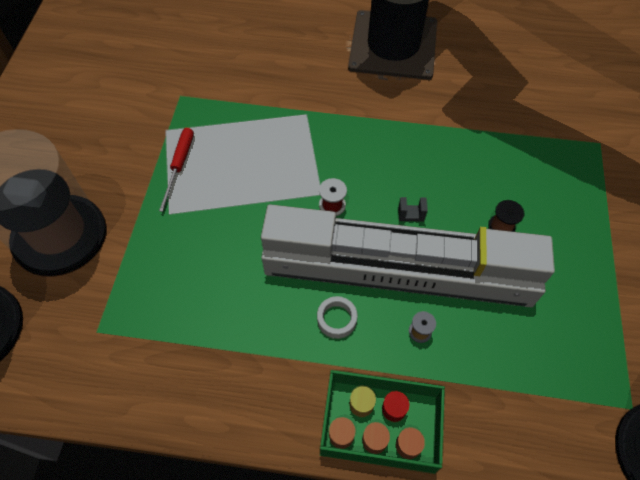

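View pics/top0.png

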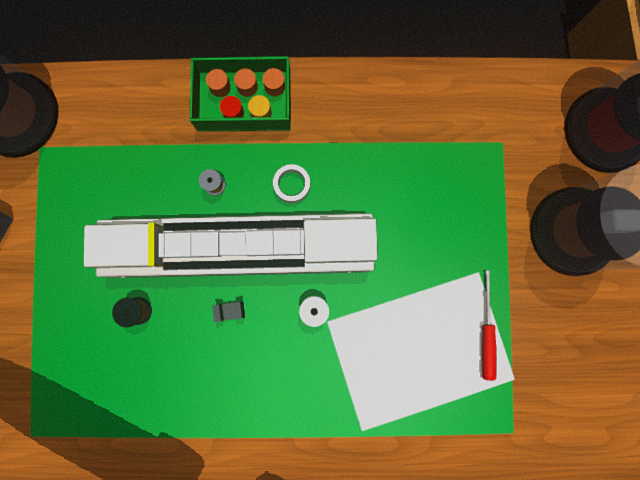

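The top picture shows the strip from the yellow band (157,244) to the far housing (304,243), spanning rows 230–257. The bobbins and core block lie beside the bed. Next I'll measure it.

```bash
cat > h.py <<'E'
import numpy as np,cv2
def deproj(c,uv,d=None,z=None):
    uv=np.atleast_2d(uv).astype(float);K=c["K"]
    xy=(uv-[K[0,2],K[1,2]])/[K[0,0],K[1,1]]
    u=xy.copy()
    for _ in range(20):u=xy/(1+c["k1"]*(u**2).sum(1,keepdims=True))
    r=np.c_[u[:,0],-u[:,1],-np.ones(len(u))]
    R=c["T"][:3,:3];o=c["T"][:3,3];w=r@R.T
    s=np.asarray(d)[:,None] if d is not None else ((z-o[2])/w[:,2])[:,None]
    return o+s*w
E
python3 - <<'E'
from cell import *
from h import *
for n in("top","scene"):
    c=calibration(n);d=np.load(f"pics/{n}0.npy");im=cv2.imread(f"pics/{n}0.png")
    v,u=np.mgrid[0:480,0:640];P=deproj(c,np.c_[u.ravel(),v.ravel()],d=d.ravel())
    ok=(d.ravel()>0);x,y,z=P.T
    b=ok&(z>60)&(z<130)&(x>350)&(x<700)&(abs(y)<500)
    hs=cv2.cvtColor(im,cv2.COLOR_BGR2HSV).reshape(-1,3)
    top=b&(z>108)&(z<122)
    print(n,"house n",top.sum(),"z",np.median(z[top]))
    rect=cv2.minAreaRect(P[top][:,:2].astype(np.float32));print(rect)
    yl=b&(hs[:,0]>20)&(hs[:,0]<35)&(hs[:,1]>150)
    print("yellow",yl.sum(),P[yl].mean(0),P[yl].min(0),P[yl].max(0))
    st=b&(abs(z-95)<5);print("strip",st.sum(),np.median(z[st]))
    print(cv2.minAreaRect(P[st][:,:2].astype(np.float32)), P[st].mean(0))
    # direction via PCA of housing tops
    for yy in range(-100,260,10):
        m=b&(abs(y-yy)<5)
        print(yy, m.sum(), [ (round(x[m&(z>zz[0])&(z<zz[1])].min()),round(x[m&(z>zz[0])&(z<zz[1])].max()),round(np.median(z[m&(z>zz[0])&(z<zz[1])]))) if (m&(z>zz[0])&(z<zz[1])).any() else None for zz in((86,106),(108,122))]) if n=="top" else 0
E
python3 - <<'E'
import cv2
cv2.imwrite('pics/topz.png',cv2.resize(cv2.imread('pics/top0.png')[200:290,70:390],None,fx=2.5,fy=2.5,interpolation=cv2.INTER_CUBIC))
E
```

```text
top house n 6136 z 114.63942054432619
((574.4288940429688, 55.15960693359375), (70.95171356201172, 484.3650207519531), 0.874199628829956)
yellow 312 [572.5243324  183.05513814 114.54294802] [537.72767824 177.67722301  80.05624568] [607.13374621 189.36251782 119.16848497]
strip 3350 94.46454129994191
((574.402587890625, 44.14862060546875), (70.63455200195312, 452.8724670410156), 0.8854243159294128) [573.69313198  57.82370992  94.28787272]
-100 349 [(541, 542, 96), (542, 610, 115)]
-90 343 [(541, 541, 100), (542, 610, 115)]
-80 337 [(541, 541, 103), (542, 610, 115)]
-70 333 [(541, 596, 95), (542, 610, 114)]
-60 329 [(556, 596, 95), None]
-50 345 [(556, 596, 95), None]
-40 344 [(555, 594, 95), None]
-30 336 [(555, 595, 95), None]
-20 315 [(555, 594, 95), None]
-10 338 [(556, 594, 95), None]
0 335 [(556, 594, 95), None]
10 347 [(556, 595, 95), None]
20 331 [(554, 595, 95), None]
30 320 [(554, 595, 93), None]
40 340 [(556, 593, 91), None]
50 335 [(556, 592, 91), None]
60 337 [(555, 592, 90), None]
70 326 [(555, 592, 91), None]
80 345 [(555, 594, 94), None]
90 342 [(554, 594, 95), None]
10
[... 299 characters left out ...]
37, 537, 96), (538, 607, 115)]
200 327 [(537, 537, 103), (538, 606, 115)]
210 346 [(537, 537, 104), (537, 606, 115)]
220 332 [None, (537, 606, 114)]
230 342 [None, (537, 606, 115)]
240 342 [None, (537, 606, 114)]
250 337 [(536, 536, 90), (537, 607, 115)]
scene house n 5377 z 115.40639540395921
((575.2493896484375, 55.50477600097656), (73.32931518554688, 485.73004150390625), 0.6664095520973206)
yellow 298 [582.61191562 183.57492963 110.63078328] [537.04523405 178.30742687  71.24711094] [610.11896925 189.44324758 120.85163231]
strip 3481 95.13567708722599
((575.9551391601562, 55.13142395019531), (72.4852066040039, 481.6157531738281), 0.7639532685279846) [579.92587416  57.92750882  94.90698056]
```

View pics/topz.png

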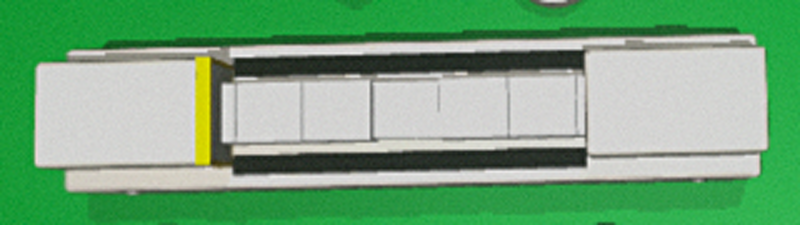

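The depth agrees with the given sizes: housing tops 115, strip 95, inner faces 245 apart at y≈178 and y≈-67. It also shows the notch at about y 34–80, z 91. The bed yaw is about 0.87°. I'll shut the gripper and move over the starting end at a height, with the jaws across the strip.

```bash
python3 -m creep '[{"dx":-309.7,"dy":466.9,"dz":80,"az":66},{"dx":-309.7,"dy":466.9,"dz":80,"az":66},{"dx":-309.7,"dy":466.9,"dz":80,"az":66},{"dx":-309.7,"dy":466.9,"dz":80,"az":66},{"dx":-309.7,"dy":466.9,"dz":80,"az":66},{"dx":-309.7,"dy":466.9,"dz":80,"az":66},{"dx":-309.7,"dy":466.9,"dz":80,"az":66},{"dx":-309.7,"dy":466.9,"dz":80,"az":66},{"dx":-309.7,"dy":466.9,"dz":80,"az":66},{"dx":-309.7,"dy":466.9,"dz":80,"az":66}]' 1; python3 -c "
from cell import *
s=state();print(s['t'],s['tcp_pos'],s['orientation'],s['finger_gap'],s['force'])"
```

```text
0.1 [264.31763911 620.61103717 302.64388047] [[ 3.91988873e-01  9.19969235e-01 -1.15340262e-03]
 [ 9.19967405e-01 -3.91990430e-01 -1.86461536e-03]
 [-2.16751156e-03 -3.30184344e-04 -9.99997596e-01]] 85.23609465156571 [-0.04132447  0.48293155  0.46755935]validation failed for argument at $[0]...
```

```bash
python3 -m creep '[{"dx":-25,"dy":32,"dz":5,"az":7},{"dx":-50,"dy":64,"dz":10,"az":14}]' 1;  python3 -m creep --help | head -30
```

```text
validation failed for argument at $[0]...
invalid input: not JSON, or not a number
```

```bash
python3 -m creep '[{"dx":-25,"dy":32,"dz":5,"ax":0,"ay":0,"az":7},{"dx":-50,"dy":64,"dz":10,"ax":0,"ay":0,"az":14}]' 1
```

```text
t: 0.27
tcp_pos: [303.1, 550.0, 293.2]
orientation: [[0.605, 0.797, -0.0], [0.797, -0.605, -0.0], [-0.0, 0.0, -1.0]]
force: [0.9, 0.0, -0.5]
finger_gap: 63.7
```

```bash
python3 -m creep '[{"dx":-12,"dy":37,"dz":6,"ax":0,"ay":0,"az":5},{"dx":-25,"dy":74,"dz":12,"ax":0,"ay":0,"az":10},{"dx":-38,"dy":111,"dz":18,"ax":0,"ay":0,"az":15},{"dx":-50,"dy":148,"dz":24,"ax":0,"ay":0,"az":20},{"dx":-63,"dy":185,"dz":30,"ax":0,"ay":0,"az":25},{"dx":-76,"dy":222,"dz":36,"ax":0,"ay":0,"az":30},{"dx":-88,"dy":259,"dz":42,"ax":0,"ay":0,"az":35},{"dx":-101,"dy":296,"dz":48,"ax":0,"ay":0,"az":40},{"dx":-113,"dy":333,"dz":54,"ax":0,"ay":0,"az":46},{"dx":-126,"dy":370,"dz":60,"ax":0,"ay":0,"az":52}]' 1
```

```text
t: 1.1
tcp_pos: [523.5, 224.5, 233.3]
orientation: [[1.0, 0.011, -0.001], [0.011, -1.0, 0.0], [-0.001, -0.0, -1.0]]
force: [0.6, 0.4, -0.4]
finger_gap: 0.3
```

```bash
python3 -m creep '[{"dx":20,"dy":30,"dz":10,"ax":0,"ay":0,"az":0},{"dx":40,"dy":60,"dz":25,"ax":0,"ay":0,"az":0},{"dx":47,"dy":68,"dz":40,"ax":0,"ay":0,"az":0},{"dx":47,"dy":68,"dz":45,"ax":0,"ay":0,"az":0},{"dx":47,"dy":68,"dz":45,"ax":0,"ay":0,"az":0},{"dx":47,"dy":68,"dz":45,"ax":0,"ay":0,"az":0}]' 1
python3 - <<'E'
from cell import *
from h import *
for n in("scene","top","wrist"):
    p,d=grab_frame(n);cv2.imwrite(f"pics/{n}1.png",p[:,:,::-1]);np.save(f"pics/{n}1.npy",d)
E
```

```text
t: 1.6
tcp_pos: [570.4, 159.7, 188.5]
orientation: [[1.0, 0.017, -0.002], [0.017, -1.0, 0.0], [-0.002, -0.0, -1.0]]
force: [-0.6, -0.0, -0.2]
finger_gap: 0.0
```

View pics/scene1.png

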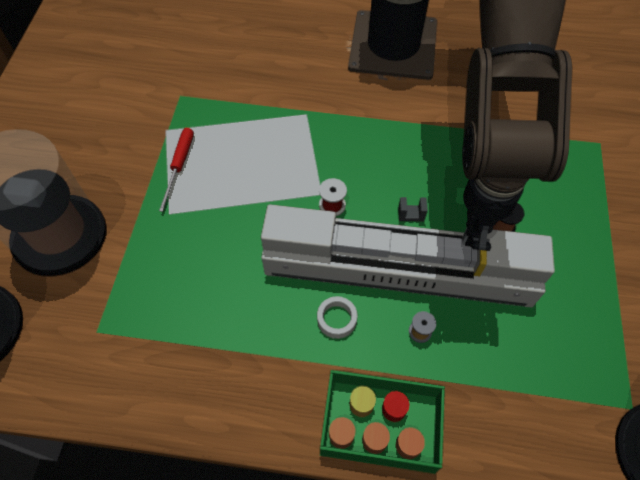

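View pics/wrist1.png

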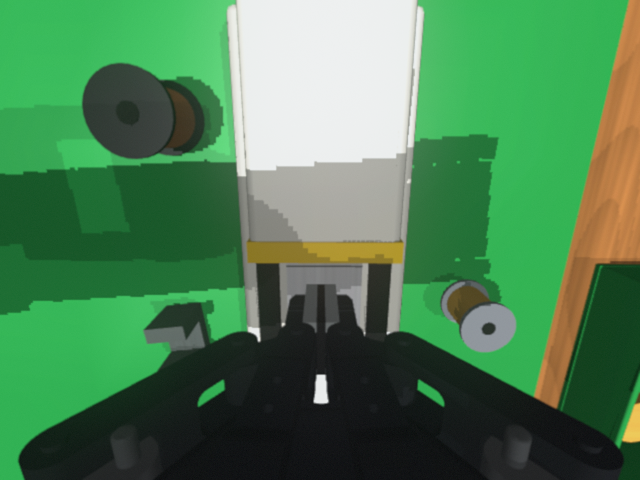

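The wrist view shows the closed fingertips (321,290) centred over the strip, in front of the yellow band (row 250). They are 18 mm out, so I'll shift to about 25 and descend.

```bash
python3 -m creep '[{"dx":2,"dy":6,"dz":5,"ax":0,"ay":0,"az":0},{"dx":2,"dy":6,"dz":10,"ax":0,"ay":0,"az":0},{"dx":2,"dy":6,"dz":14,"ax":0,"ay":0,"az":0},{"dx":2,"dy":6,"dz":16,"ax":0,"ay":0,"az":0},{"dx":2,"dy":6,"dz":16,"ax":0,"ay":0,"az":0},{"dx":2,"dy":6,"dz":16,"ax":0,"ay":0,"az":0}]' 1
```

```text
t: 2.25
tcp_pos: [573.1, 153.1, 172.5]
orientation: [[1.0, 0.016, -0.001], [0.016, -1.0, -0.0], [-0.001, 0.0, -1.0]]
force: [0.3, -0.8, -0.4]
finger_gap: 0.1
```

```bash
python3 -m creep '[{"dx":0,"dy":0,"dz":1,"ax":0,"ay":0,"az":0},{"dx":0,"dy":0,"dz":2,"ax":0,"ay":0,"az":0},{"dx":0,"dy":0,"dz":2,"ax":0,"ay":0,"az":0}]' 1
```

```text
t: 2.5
tcp_pos: [573.2, 153.1, 170.8]
orientation: [[1.0, 0.016, -0.0], [0.016, -1.0, 0.0], [-0.0, -0.0, -1.0]]
force: [0.2, -0.0, -0.5]
finger_gap: -0.3
```

```bash
python3 -m creep '[{"dx":0,"dy":0,"dz":1,"ax":0,"ay":0,"az":0},{"dx":0,"dy":0,"dz":1,"ax":0,"ay":0,"az":0}]' 1
```

```text
t: 2.67
tcp_pos: [573.2, 153.1, 169.8]
orientation: [[1.0, 0.016, -0.0], [0.016, -1.0, -0.0], [-0.0, 0.0, -1.0]]
force: [-0.6, 0.2, 0.1]
finger_gap: -0.0
```

```bash
python3 -m creep '[{"dx":0,"dy":0,"dz":1,"ax":0,"ay":0,"az":0},{"dx":0,"dy":0,"dz":1,"ax":0,"ay":0,"az":0}]' 1
```

```text
t: 2.83
tcp_pos: [573.2, 153.1, 168.7]
orientation: [[1.0, 0.016, -0.0], [0.016, -1.0, -0.0], [-0.0, 0.0, -1.0]]
force: [-0.5, 0.5, -0.2]
finger_gap: 0.1
```

```bash
python3 -m creep '[{"dx":0,"dy":0,"dz":0.5,"ax":0,"ay":0,"az":0},{"dx":0,"dy":0,"dz":0.5,"ax":0,"ay":0,"az":0}]' 1
```

```text
t: 3.0
tcp_pos: [573.2, 153.1, 168.3]
orientation: [[1.0, 0.016, -0.0], [0.016, -1.0, -0.0], [-0.0, 0.0, -1.0]]
force: [0.6, -0.5, 0.7]
finger_gap: -0.1
```

```bash
python3 -m creep '[{"dx":0,"dy":0,"dz":0.5,"ax":0,"ay":0,"az":0},{"dx":0,"dy":0,"dz":0.5,"ax":0,"ay":0,"az":0}]' 1
```

```text
t: 3.17
tcp_pos: [573.2, 153.1, 167.8]
orientation: [[1.0, 0.016, -0.0], [0.016, -1.0, -0.0], [-0.0, 0.0, -1.0]]
force: [-0.1, -0.1, 0.5]
finger_gap: -0.1
```

```bash
python3 -m creep '[{"dx":0,"dy":0,"dz":0.5,"ax":0,"ay":0,"az":0},{"dx":0,"dy":0,"dz":0.5,"ax":0,"ay":0,"az":0}]' 1
```

```text
t: 3.33
tcp_pos: [573.3, 153.1, 167.7]
orientation: [[1.0, 0.016, 0.0], [0.016, -1.0, -0.0], [0.0, 0.0, -1.0]]
force: [-0.4, 0.1, 2.0]
finger_gap: -0.2
```

```bash
python3 -m creep '[{"dx":0,"dy":0,"dz":0.3,"ax":0,"ay":0,"az":0},{"dx":0,"dy":0,"dz":0.3,"ax":0,"ay":0,"az":0}]' 1
```

```text
t: 3.5
tcp_pos: [573.3, 153.1, 167.7]
orientation: [[1.0, 0.016, 0.0], [0.016, -1.0, -0.0], [0.0, 0.0, -1.0]]
force: [-1.3, 0.0, 4.1]
finger_gap: 0.4
```

Contact at 4 N, z 167.7. I'll sweep along the strip in short, slow strokes.

```bash
python3 -m creep '[{"dx":0,"dy":0,"dz":0.4,"ax":0,"ay":0,"az":0},{"dx":0,"dy":4,"dz":0.4,"ax":0,"ay":0,"az":0},{"dx":0,"dy":8,"dz":0.4,"ax":0,"ay":0,"az":0},{"dx":0,"dy":12,"dz":0.4,"ax":0,"ay":0,"az":0},{"dx":0,"dy":16,"dz":0.4,"ax":0,"ay":0,"az":0},{"dx":0,"dy":20,"dz":0.4,"ax":0,"ay":0,"az":0},{"dx":0,"dy":20,"dz":0.4,"ax":0,"ay":0,"az":0}]' 1
```

```text
t: 4.08
tcp_pos: [574.3, 132.7, 167.7]
orientation: [[1.0, 0.015, 0.002], [0.015, -1.0, 0.001], [0.002, -0.001, -1.0]]
force: [-0.8, 1.3, 6.0]
finger_gap: -0.1
```

```bash
python3 -m creep '[{"dx":0,"dy":4,"dz":0,"ax":0,"ay":0,"az":0},{"dx":0,"dy":8,"dz":0,"ax":0,"ay":0,"az":0},{"dx":0,"dy":12,"dz":0,"ax":0,"ay":0,"az":0},{"dx":0,"dy":16,"dz":0,"ax":0,"ay":0,"az":0},{"dx":0,"dy":16,"dz":0,"ax":0,"ay":0,"az":0}]' 1
```

```text
t: 4.5
tcp_pos: [574.6, 116.7, 167.6]
orientation: [[1.0, 0.015, 0.002], [0.015, -1.0, 0.001], [0.002, -0.001, -1.0]]
force: [0.2, 2.2, 4.5]
finger_gap: 0.3
```

```bash
python3 -m creep '[{"dx":0,"dy":0,"dz":0.2,"ax":0,"ay":0,"az":0},{"dx":0,"dy":4,"dz":0.2,"ax":0,"ay":0,"az":0},{"dx":0,"dy":8,"dz":0.2,"ax":0,"ay":0,"az":0},{"dx":0,"dy":12,"dz":0.2,"ax":0,"ay":0,"az":0},{"dx":0,"dy":16,"dz":0.2,"ax":0,"ay":0,"az":0},{"dx":0,"dy":20,"dz":0.2,"ax":0,"ay":0,"az":0},{"dx":0,"dy":24,"dz":0.2,"ax":0,"ay":0,"az":0},{"dx":0,"dy":24,"dz":0.2,"ax":0,"ay":0,"az":0}]' 1
```

```text
t: 5.17
tcp_pos: [575.1, 92.8, 167.7]
orientation: [[1.0, 0.015, 0.003], [0.015, -1.0, 0.001], [0.003, -0.001, -1.0]]
force: [0.5, 1.8, 6.2]
finger_gap: -0.1
```

```bash
python3 -m creep '[{"dx":0,"dy":4,"dz":0,"ax":0,"ay":0,"az":0},{"dx":0,"dy":8,"dz":0,"ax":0,"ay":0,"az":0},{"dx":0,"dy":12,"dz":0,"ax":0,"ay":0,"az":0},{"dx":0,"dy":12,"dz":0,"ax":0,"ay":0,"az":0}]' 1
```

```text
t: 5.5
tcp_pos: [575.2, 80.8, 167.7]
orientation: [[1.0, 0.015, 0.003], [0.015, -1.0, 0.001], [0.003, -0.001, -1.0]]
force: [0.7, 3.1, 5.6]
finger_gap: 0.1
```

```bash
python3 -m creep '[{"dx":0,"dy":4,"dz":0,"ax":0,"ay":0,"az":0},{"dx":0,"dy":8,"dz":0,"ax":0,"ay":0,"az":0},{"dx":0,"dy":12,"dz":0,"ax":0,"ay":0,"az":0},{"dx":0,"dy":12,"dz":0,"ax":0,"ay":0,"az":0}]' 1
```

```text
t: 5.83
tcp_pos: [574.5, 68.1, 166.2]
orientation: [[1.0, 0.016, -0.0], [0.016, -1.0, -0.001], [-0.0, 0.001, -1.0]]
force: [0.5, -0.2, -0.1]
finger_gap: 0.2
```

The contact force vanished and the tip dropped 1.5 mm at y≈68–70, so the notch edge is near 80, as the depth said. I'll move to the middle (y≈57) and then press.

```bash
python3 -m creep '[{"dx":0,"dy":4,"dz":0,"ax":0,"ay":0,"az":0},{"dx":0,"dy":8,"dz":0,"ax":0,"ay":0,"az":0},{"dx":0,"dy":11,"dz":0,"ax":0,"ay":0,"az":0},{"dx":0,"dy":11,"dz":0,"ax":0,"ay":0,"az":0},{"dx":0,"dy":11,"dz":1,"ax":0,"ay":0,"az":0},{"dx":0,"dy":11,"dz":2,"ax":0,"ay":0,"az":0},{"dx":0,"dy":11,"dz":3,"ax":0,"ay":0,"az":0},{"dx":0,"dy":11,"dz":3,"ax":0,"ay":0,"az":0}]' 1
```

```text
t: 6.5
tcp_pos: [574.8, 58.2, 163.5]
orientation: [[1.0, 0.016, 0.0], [0.016, -1.0, -0.0], [0.0, 0.0, -1.0]]
force: [-0.6, 0.4, 0.8]
finger_gap: -0.2
```

```bash
python3 -m creep '[{"dx":0,"dy":0,"dz":0.5,"ax":0,"ay":0,"az":0},{"dx":0,"dy":0,"dz":1,"ax":0,"ay":0,"az":0},{"dx":0,"dy":0,"dz":1.5,"ax":0,"ay":0,"az":0},{"dx":0,"dy":0,"dz":2,"ax":0,"ay":0,"az":0},{"dx":0,"dy":0,"dz":2,"ax":0,"ay":0,"az":0}]' 1
```

```text
t: 6.92
tcp_pos: [574.8, 58.2, 161.8]
orientation: [[1.0, 0.016, 0.0], [0.016, -1.0, 0.0], [0.0, -0.0, -1.0]]
force: [-2.7, -0.0, 5.2]
finger_gap: -0.1
```

Key is moving at about 5 N, as expected. Continuing down.

```bash
python3 -m creep '[{"dx":0,"dy":0,"dz":0.6,"ax":0,"ay":0,"az":0},{"dx":0,"dy":0,"dz":1.2,"ax":0,"ay":0,"az":0},{"dx":0,"dy":0,"dz":1.8,"ax":0,"ay":0,"az":0},{"dx":0,"dy":0,"dz":2.4,"ax":0,"ay":0,"az":0},{"dx":0,"dy":0,"dz":3,"ax":0,"ay":0,"az":0},{"dx":0,"dy":0,"dz":3.6,"ax":0,"ay":0,"az":0},{"dx":0,"dy":0,"dz":4.2,"ax":0,"ay":0,"az":0},{"dx":0,"dy":0,"dz":4.8,"ax":0,"ay":0,"az":0},{"dx":0,"dy":0,"dz":4.8,"ax":0,"ay":0,"az":0}]' 1
```

```text
t: 7.67
tcp_pos: [574.8, 58.2, 156.6]
orientation: [[1.0, 0.016, 0.0], [0.016, -1.0, 0.0], [0.0, -0.0, -1.0]]
force: [-1.1, 1.3, 3.5]
finger_gap: 0.0
```

```bash
python3 -m creep '[{"dx":0,"dy":0,"dz":0.5,"ax":0,"ay":0,"az":0},{"dx":0,"dy":0,"dz":1,"ax":0,"ay":0,"az":0},{"dx":0,"dy":0,"dz":1.5,"ax":0,"ay":0,"az":0},{"dx":0,"dy":0,"dz":2,"ax":0,"ay":0,"az":0},{"dx":0,"dy":0,"dz":2,"ax":0,"ay":0,"az":0}]' 1
```

```text
t: 8.08
tcp_pos: [574.8, 58.2, 154.7]
orientation: [[1.0, 0.016, 0.0], [0.016, -1.0, 0.0], [0.0, -0.0, -1.0]]
force: [-0.8, 1.4, 5.5]
finger_gap: 0.1
```

```bash
python3 -m creep '[{"dx":0,"dy":0,"dz":0.5,"ax":0,"ay":0,"az":0},{"dx":0,"dy":0,"dz":1,"ax":0,"ay":0,"az":0},{"dx":0,"dy":0,"dz":1,"ax":0,"ay":0,"az":0}]' 1
```

```text
t: 8.33
tcp_pos: [574.9, 58.2, 154.6]
orientation: [[1.0, 0.016, -0.0], [0.016, -1.0, 0.0], [-0.0, -0.0, -1.0]]
force: [-3.4, 0.2, 8.8]
finger_gap: -0.2
```

Hard stop reached, 13.1 mm below the strip top, with the force rising. I'll hold briefly with a touch more pressure and then lift straight out.

```bash
python3 -m creep '[{"dx":0,"dy":0,"dz":0.6,"ax":0,"ay":0,"az":0},{"dx":0,"dy":0,"dz":0.6,"ax":0,"ay":0,"az":0},{"dx":0,"dy":0,"dz":0.6,"ax":0,"ay":0,"az":0}]' 1
```

```text
t: 8.58
tcp_pos: [575.0, 58.2, 154.6]
orientation: [[1.0, 0.016, -0.0], [0.016, -1.0, -0.0], [-0.0, 0.0, -1.0]]
force: [-5.3, 1.2, 10.9]
finger_gap: -0.1
```

```bash
python3 -m creep '[{"dx":0,"dy":0,"dz":-2,"ax":0,"ay":0,"az":0},{"dx":0,"dy":0,"dz":-6,"ax":0,"ay":0,"az":0},{"dx":0,"dy":0,"dz":-14,"ax":0,"ay":0,"az":0},{"dx":0,"dy":0,"dz":-30,"ax":0,"ay":0,"az":0},{"dx":0,"dy":0,"dz":-60,"ax":0,"ay":0,"az":0},{"dx":0,"dy":0,"dz":-90,"ax":0,"ay":0,"az":0},{"dx":0,"dy":0,"dz":-120,"ax":0,"ay":0,"az":0},{"dx":0,"dy":0,"dz":-120,"ax":0,"ay":0,"az":0}]' 1
```

```text
t: 9.25
tcp_pos: [577.7, 57.8, 281.0]
orientation: [[1.0, 0.016, 0.013], [0.016, -1.0, -0.001], [0.013, 0.001, -1.0]]
force: [0.1, 0.1, 0.9]
finger_gap: -0.1
```

```bash
python3 -m creep '[{"dx":0,"dy":-35,"dz":0,"ax":0,"ay":0,"az":0},{"dx":0,"dy":-70,"dz":0,"ax":0,"ay":0,"az":0},{"dx":0,"dy":-105,"dz":0,"ax":0,"ay":0,"az":0},{"dx":0,"dy":-140,"dz":0,"ax":0,"ay":0,"az":0},{"dx":0,"dy":-175,"dz":0,"ax":0,"ay":0,"az":0},{"dx":0,"dy":-200,"dz":0,"ax":0,"ay":0,"az":0},{"dx":0,"dy":-200,"dz":0,"ax":0,"ay":0,"az":0},{"dx":0,"dy":-200,"dz":0,"ax":0,"ay":0,"az":0}]' 1
python3 - <<'E'
from cell import *
from h import *
s=state();print(s['force'],np.abs(s['qvel']).max())
for n in("scene","top"):
    p,d=grab_frame(n);cv2.imwrite(f"pics/{n}2.png",p[:,:,::-1]);c=calibration(n)
    v,u=np.mgrid[0:480,0:640];P=deproj(c,np.c_[u.ravel(),v.ravel()],d=d.ravel());x,y,z=P.T
    print(n)
    for yy in range(20,110,6):
        m=(abs(y-yy)<3)&(abs(x-574)<13)&(z>60)&(z<130);print(yy,round(float(np.median(z[m])),1),end='; ')
E
```

```text
t: 9.92
tcp_pos: [571.1, 259.1, 272.4]
orientation: [[1.0, 0.019, -0.001], [0.019, -1.0, -0.001], [-0.001, 0.001, -1.0]]
force: [0.2, 0.1, 0.4]
finger_gap: 0.3
[0.20405324 0.09936176 0.4194496 ] 2.244230045375518
scene
20 95.3; 26 95.6; 32 94.2; 38 82.7; 44 82.6; 50 82.7; 56 82.4; 62 82.2; 68 82.8; 74 82.5; 80 94.0; 86 95.3; 92 95.5; 98 95.6; 104 95.8; top
20 95.2; 26 94.6; 32 88.1; 38 81.7; 44 81.9; 50 81.3; 56 81.5; 62 81.3; 68 81.4; 74 81.3; 80 93.5; 86 94.9; 92 94.5; 98 94.7; 104 94.7;
```

View pics/top2.png

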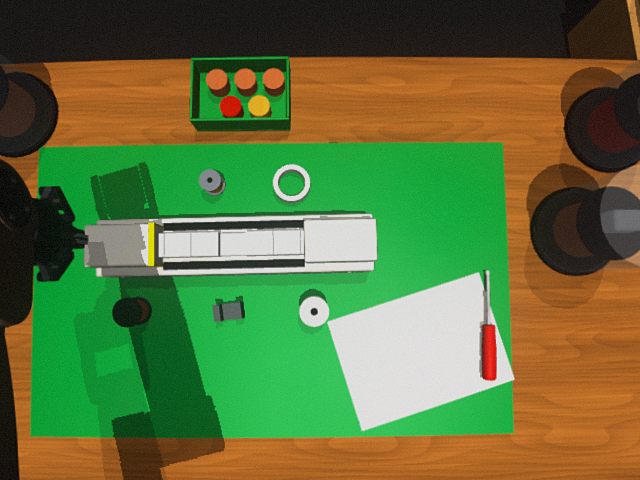

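View pics/scene2.png

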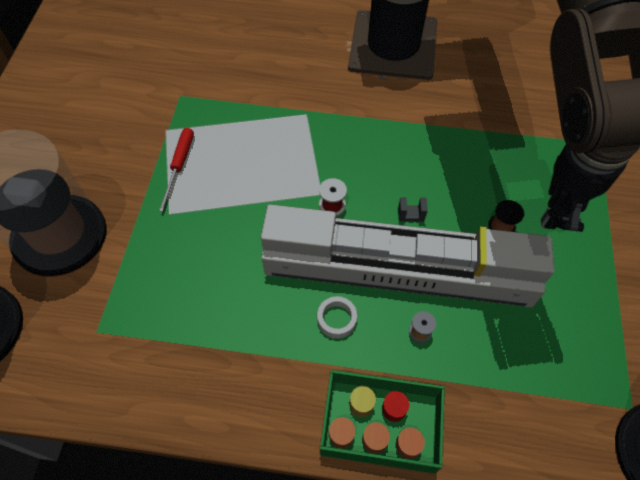

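In the top view, the bystanders sit at the same pixels as before: fine bobbin (211,181), tape (291,183), copper bobbin (131,312), core block (229,310), red bobbin (314,311) and screwdriver (488,330). The key floor now reads z≈82, 13 mm below the strip, so it is home. The hand is clear.

```bash
python3 -c "
from cell import *
print(hand_in())"
```

```text
the job is handed in; nothing more can be done
None
```

The key is pressed home and the job is handed in; the hand-in reported no verdict.

- **Sweep:** I set the closed fingertips on the strip about 25 mm from the yellow-banded housing at about 4 N. I then swept along the strip, with 4.5–6 N at each reading. The contact force vanished at y≈68 mm, about 110 mm from the start, as the tip went over the notch edge.
- **Press:** I pressed at the notch middle, about 120 mm from the start. The key moved at about 5 N and stopped hard 13.1 mm below the strip top. The highest force I read was about 11 N.
- **Last checks:** After lifting clear, depth from both fixed cameras put the key floor at z≈82 mm, about 13 mm below the strip, so it stayed down. By eye in the before and after pictures, the bystanders had not moved, and the force on the tool was near zero.
- **Failed along the way:** The first two move calls were refused because each row needs all six values. They moved nothing.

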